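# Read the compressor's oil dipstick

## Task

The orange dipstick of the bench compressor has been wiped clean and lies on the white pad: pick it up by its handle, slide it gently down the compressor's slanting filler tube until its collar stops on the tube's mouth, then draw it right out again. Finish while still holding it in the gripper for reading: level, marked face up and still, one or two hand's breadths above the white pad, with the whole rod over the pad so that any drip lands there. Leave everything else on the bench where it is.

Things in the scene. Friction and masses are not known exactly. Their poses are not given: they have to be found in the camera images.
- dipstick: Orange plastic oil dipstick, about 60 g, 203 mm long, lying level on the white pad, tip roughly towards the compressor. x runs from handle to tip, z out of the marked face (up at the start). Origin on its underside, below the collar's tip-side face; the stick's axis is 13 mm above it. Along x: handle -88 to -6 mm, collar -6 to 0 mm, rod 0 to 115 mm. It balances in the handle.
- dip_grip (a point): Centre of the dipstick's handle, on the stick's axis, 47 mm behind the collar's tip-side face. The handle is a flat-sided grip, 82 mm long, 16 mm wide (y) and 26 mm high (z). Same axes as the dipstick.
- dip_collar (a point): Centre of the tip-side face of the collar, a disc 26 mm across and 6 mm thick: the face that stops on the tube's mouth. Same axes as the dipstick.
- dip_tip (a point): Very tip of the rod, on its axis, 115 mm from the collar's face. The rod is 8 mm thick, its last 10 mm tapered; black marks on a white window, on its top from 12 to 58 mm behind the tip. Same axes as the dipstick.
- filler_tube: Fixed steel filler tube, rising at 40 degrees above level out of the end of the compressor's crankcase. Origin at the centre of its mouth, 142 mm above the bench; z runs along the tube, outwards and up (the stick's x must point along -z to go in). Bore 14 mm, flaring to 22 mm over the last 15 mm; lip 28 mm across; 100 mm long, then open space. The rod has 3 mm of play all round.
- compressor: Fixed blue and grey bench compressor: bedplate 190 mm (x) by 400 mm (y), cylinder head 222 mm above the bench at y = 75 mm, motor at its -y end, filler tube at its +y end. Origin on the bench, between motor and crankcase; the tube's mouth is at y = 222 mm, z = 142 mm. The intake drum reaches x = -102 mm at height 202 mm.
- pad: White absorbent pad, fixed, flat on the bench: 260 mm (its x) by 360 mm (its y), 4 mm thick. Origin at the centre of its underside.
- tin_a: Dark green food tin, 75 mm across, 110 mm tall, loose; origin at the centre of its underside. Leave alone.
- tin_b: Olive green food tin, same size. Leave alone.
- tin_c: Yellow food tin, same size. Leave alone.
- oil_bottle: Dark oil bottle with red cap, 73 mm across, 167 mm tall, loose; origin at the centre of its underside. Leave alone.
- tie_gun: Blue pneumatic cable-tie gun lying on its side, about 220 by 160 mm, 36 mm high, loose. Leave alone.
- tape_measure: Yellow tape measure, 72 by 66 mm, 36 mm high, loose. Leave alone.
- screwdriver: Screwdriver lying on the bench, loose. Leave alone.

How it is judged:
By the outcome, as a careful person would: the job done as asked, in the order asked, and still so for the second after the job is handed in, while the arm keeps its last pose, push and grip.
It also fails if it takes over 46 s, if anything falls off the work surface, if the arm or the gripper's body presses on something with over 40 N, if the wrist force passes 120 N, or if a joint passes its speed limit or range.

## Robot

A 7-joint arm with a two-finger parallel gripper is mounted at the origin on the work surface. World frame = base frame: x ahead of the robot, y to its left, z up, the work surface at z = 0. Lengths are in m, angles in rad, forces in N, time in s.
With the tool pointing down it reaches from about 0.425 to 0.975 m from the base axis. Payload 16.7 kg.
Tool frame: the origin (TCP) lies on the centre line of the jaws, within the pads' length; the fingertips stand 11 mm ahead of it and the grasp point (between the pads) lies 8 mm behind it (manip.tips_ahead is the x of the fingertips in the tool frame, in m); x points along the fingers, z is the direction in which the jaws open and shut, and the axes are right-handed (so a half turn about x gives the same grasp; the last joint's range is limited). The gripper opens to 85 mm and grips with 20 to 120 N. Pads are 22 mm wide; open, the fingers measure 114 mm over their backs; the gripper's body (76 mm by 85 mm) begins 54 mm behind the grasp point. The pads swing forward as they close: fully open they stand 13 mm farther back than shut.
Start: joints at [-1.397, 0.426, 0.074, 1.606, -0.034, 1.111, -0.067], TCP at [0.214, 0.64, 0.242] pointing down, gripper open.
Joint ranges: [-2.85, 2.85], [-0.5, 2.14], [-1.23, 1.37], [0.21, 2.46], [-1.02, 4.16], [0.16, 2.05], [-2.73, 2.73]. Speed limits (rad/s): [1.89, 1.89, 2.39, 2.39, 3.01, 3.01, 3.01].

## Interface

Orientations are given as [roll, pitch, yaw] about the fixed x, y, z axes, in that order (R = Rz(yaw) Ry(pitch) Rx(roll)).
In Python, from station import manip, viewer, workorder gives the robot as it stands.
- The arm moves only by the shell command python3 -m creep 'ROWS' [FORCE]. ROWS is JSON, a list of rows, each an object of numbers: "tx", "ty", "tz": the shift along the tool's x, y, z in m; "wx", "wy", "wz": the turn, a rotation vector about the tool's x, y, z in degrees; "gripper": the closure, from 0 (fully open) to 1 (shut). In form: [{"tx": .., "ty": .., "tz": .., "wx": .., "wy": .., "wz": .., "gripper": ..}, ...]. A call has 1 to 8 rows; each row is the pose to reach, as a shift and turn from the pose commanded when the call began, along the tool's axes at that moment; what a row does not reach only later rows make up. A row lasts 1/8 s, in which the tool goes at most 62.5 mm and 10.7 degrees, less where a joint would pass 70% of its speed; a pose out of reach is approached as far as the arm can. A call with a gripper value outside its range is refused whole. The fingers move at their own pace and stop on an object; FORCE is the grip in N (left out, the last holds). Time passes only in rows, so rows that repeat a pose let the fingers close. It gives the time, the measured TCP pose, the force and the opening at its end, in the units of the state.
- manip.state(): the state, without advancing time (a new reading comes with each control period).
- viewer.capture(name): name is "side" or "top"; returns a dict with "color" (400x640x3 uint8, red, green, blue), "depth" (400x640 float32, m along the optical axis (not along the pixel's ray), 0 where there is no reading), "K" (3x3 intrinsics, pixels), "origin" and "rotation" of the camera in the world. Camera axes: x right, y down, z forward; pixel columns grow to the right and rows downward; lengths in m; the calibration is good to about 2 mm. A picture is of the moment at which its call begins.
- workorder.close_job(): hands the job in, once; it reports no verdict.
The state is a dict: "clock": time; "q": joint angles; "joint_vel": joint speeds; "effort": joint torques, N m; "tool_pos": TCP position; "tool_rot": TCP orientation; "force": force on the tool from outside, world axes, zero at the start; "moment": the same for the moment, N m; "finger_gap": opening from 0.0 (shut) to 1.0 (fully open).
Only numpy, scipy, OpenCV 4.12 (cv2) and the standard library are available. Lean on these libraries where they do the work, as an engineer would, in place of code of your own. Each camera call takes 0.05 s, during which the arm holds its last target. There are 200 camera calls.

## Working session

There is one attempt and no reset: what is moved stays moved. The work goes in short steps, Python scripts to look and compute and a shell command to move; the robot and the scene stay as the last step left them, time stands still between calls to the robot, and variables do not carry over. Pictures are saved under pics/ and viewed, about 8 in all and at most 12, crops included, and the job is handed in when it is done.

```bash
mkdir -p pics; python3 - <<'E'
from station import manip, viewer
import cv2,numpy as np
print(manip.state(), manip.tips_ahead)
for n in("side","top"):
    c=viewer.capture(n); cv2.imwrite(f"pics/{n}0.png",c["color"][:,:,::-1]); np.savez(f"{n}0.npz",**c); print(n,c["K"].tolist(),c["origin"],c["rotation"].tolist())
E
```

```text
{'clock': 0.0, 'q': array([-1.39746324,  0.42675049,  0.07387137,  1.60660574, -0.03407558,
        1.1108227 , -0.06711188]), 'joint_vel': array([ 0.00110158, -0.00152918, -0.00104182, -0.00101001,  0.001351  ,
        0.00244918,  0.00037427]), 'effort': array([-1.59643572e-03, -9.49865127e+01,  3.76054734e+00, -4.63483143e+01,
        1.91908074e-02,  1.05906185e-02, -5.12601741e-05]), 'tool_pos': array([0.21406594, 0.6397348 , 0.24159945]), 'tool_rot': array([-3.04374529,  1.56946963, -1.79583334]), 'force': array([-0.04835747, -0.72725404,  0.61059579]), 'moment': array([0.04366558, 0.00381268, 0.0179081 ]), 'finger_gap': 1.0008733372753953} 0.011
side [[404.39989693281876, 0.0, 316.5328391101799], [0.0, 404.39989693281876, 202.91347157769067], [0.0, 0.0, 1.0]] [ 0.33024434 -0.70050715  0.9661364 ] [-2.4084184434700084, 0.018446096021037972, -0.24570700494341158]
top [[408.3073877763038, 0.0, 324.0108956760281], [0.0, 408.3073877763038, 197.88211119570715], [0.0, 0.0, 1.0]] [0.25549975 0.0607458  1.28101883] [-2.9459750661299764, 0.004802307343242163, -1.5962644633318193]
```

View pics/side0.png

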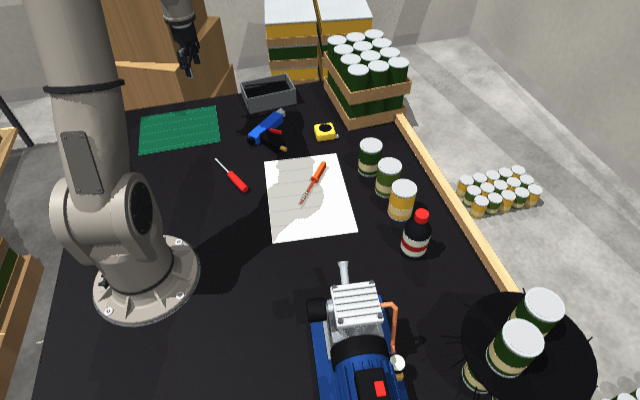

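View pics/top0.png

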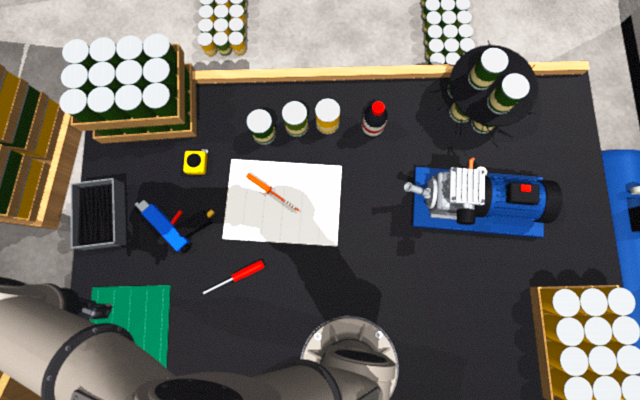

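The side view shows the dipstick on the pad at about (313,183) and the tube mouth near (343,265). In the top view the handle is near (258,182), the tip near (297,211), the tube mouth near (408,187), and the compressor's long axis runs along the image rows.

```bash
cat > h.py <<'E'
import numpy as np,cv2
from scipy.spatial.transform import Rotation as R
def rot(c):
    r=np.asarray(c["rotation"]); return r if r.ndim==2 else R.from_euler('xyz',r).as_matrix()
def ray(c,uv):
    uv=np.atleast_2d(np.asarray(uv,float)); K=c["K"]
    d=np.c_[(uv[:,0]-K[0,2])/K[0,0],(uv[:,1]-K[1,2])/K[1,1],np.ones(len(uv))]
    return d@rot(c).T
def onplane(c,uv,z):
    d=ray(c,uv); o=c["origin"]; return o+d*((z-o[2])/d[:,2])[:,None]
def proj(c,p):
    q=(np.atleast_2d(p)-c["origin"])@rot(c); return q[:,:2]/q[:,2:]*[c["K"][0,0],c["K"][1,1]]+c["K"][:2,2]
def mask(c,lo,hi,box):
    h=cv2.cvtColor(c["color"],cv2.COLOR_RGB2HSV); m=cv2.inRange(h,lo,hi); o=np.zeros_like(m); x0,y0,x1,y1=box; o[y0:y1,x0:x1]=m[y0:y1,x0:x1]; return o
E
python3 - <<'E'
from h import *
T=dict(np.load("top0.npz"));S=dict(np.load("side0.npz"))
for n,c,box in(("top",T,(235,165,320,230)),("side",S,(285,155,340,215))):
    m=mask(c,(3,120,90),(20,255,255),box); v,u=np.nonzero(m); P=onplane(c,np.c_[u,v],0.02)
    mu=P.mean(0); w=np.linalg.svd(P-mu,full_matrices=False)[2][0]; s=(P-mu)@w; print(n,len(u),mu,w,s.min(),s.max(),mu+w*s.min(),mu+w*s.max(),np.degrees(np.arctan2(w[1],w[0])))
# pad
for c,box in((T,(215,150,350,255)),(S,(255,145,365,250))):
    m=mask(c,(0,0,95),(180,70,255),box); cs=cv2.findContours(m,0,2)[0]; r=cv2.minAreaRect(onplane(c,max(cs,key=cv2.contourArea)[:,0],0.004)[:,:2].astype(np.float32)); print("pad",r)
# bedplate blue
m=mask(T,(100,120,40),(125,255,255),(400,150,575,250)); cs=np.vstack([x[:,0] for x in cv2.findContours(m,0,2)[0]]); print("bed",cv2.minAreaRect(onplane(T,cs,0.02)[:,:2].astype(np.float32)))
a=cv2.resize(T["color"][160:250,390:470],None,fx=5,fy=5,interpolation=2); b=cv2.resize(S["color"][250:340,300:370],None,fx=5,fy=5,interpolation=2)
cv2.imwrite("pics/crop1.png",np.hstack([a,b])[:,:,::-1])
for p in((405,186),(410,187)): print(T["depth"][p[1],p[0]],T["origin"]+ray(T,p)[0]*T["depth"][p[1],p[0]])
E
```

```text
top 197 [0.54932014 0.2517066  0.02      ] [-0.59862771 -0.80102738 -0.        ] -0.06528923089138969 0.135330556449127 [0.58840408 0.30400506 0.02      ] [0.46830752 0.14330312 0.02      ] -126.77167778308689
side 183 [0.54998483 0.2495881  0.02      ] [-5.82871705e-01 -8.12564198e-01  1.41816332e-16] -0.0748765331562282 0.1326418822872414 [0.59362825 0.31043009 0.02      ] [0.47267163 0.14180805 0.02      ] -125.65277757362603
pad ((0.50162672996521, 0.1921723335981369), (0.36440786719322205, 0.26525068283081055), 84.8299331665039)
pad ((0.5038500428199768, 0.1931188851594925), (0.3668121099472046, 0.26117345690727234), 84.7766342163086)
bed ((0.48176419734954834, -0.42618292570114136), (0.4171302616596222, 0.19832560420036316), 83.53052520751953)
1.1827642 [ 0.5132408  -0.17495703  0.12638941]
1.182921 [ 0.51006522 -0.18939402  0.12560359]
```

View pics/crop1.png

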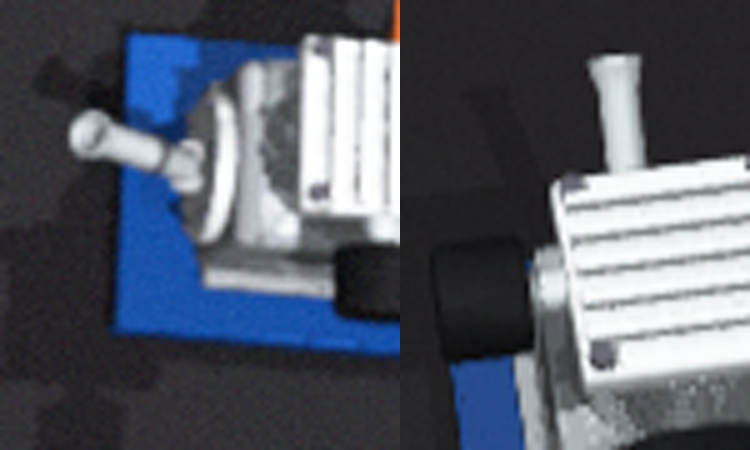

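The crop shows the lip centre at top pixel ≈(408,186.6) and side pixel ≈(343,262). The bedplate's left corners are at ≈(415.6,166.6) and (412.6,226) in the top view.

```bash
python3 - <<'E'
from h import *
T=dict(np.load("top0.npz"));S=dict(np.load("side0.npz"))
for z in(0.015,0.03):
    P=onplane(T,[(415.6,166.6),(412.6,226)],z); d=P[0]-P[1]; print("bed",z,P[:,:2],np.hypot(*d[:2]),np.degrees(np.arctan2(d[1],d[0])), P.mean(0))
print("mouth top",onplane(T,(407.8,186.6),.142),"side",onplane(S,(343,262),.142))
m0=onplane(T,(407.8,186.6),.142)[0]
# tube silhouette: bright low-sat pixels; axis directions in both images
for n,c,box in(("top",T,(402,178,428,202)),("side",S,(336,258,350,284))):
    m=mask(c,(0,0,110),(180,60,255),box); print(n); 
    for r in m[box[1]:box[3],box[0]:box[2]]: print(''.join('#' if x else '.' for x in r))
for yaw in(-3,0,3,6,9,12):
    a=np.radians(yaw);e=np.array([-np.sin(a)*np.cos(np.radians(40)),np.cos(a)*np.cos(np.radians(40)),np.sin(np.radians(40))])
    L=[m0-e*s for s in(0,.05,.085)]; print(yaw,proj(T,L).round(1).tolist(),proj(S,L).round(1).tolist())
E
```

```text
bed 0.015 [[ 0.60089373 -0.23571564]
 [ 0.40988375 -0.21316673]] 0.1923363354799484 -6.732660743947434 [ 0.50538874 -0.22444119  0.015     ]
bed 0.03 [[ 0.59680145 -0.23220312]
 [ 0.40805459 -0.20992137]] 0.19005750284077735 -6.732660743947453 [ 0.50242802 -0.22106224  0.03      ]
mouth top [[ 0.5077888  -0.17964601  0.142     ]] side [[ 0.51115064 -0.18004371  0.142     ]]
top
..........................
..........................
..........................
..........................
.....###..................
...#######................
...#######................
..###########.............
..##############..........
..#################.......
..##################....##
..###################.####
...#######################
....#.##.#################
............##############
................##########
....................######
......................####
......................####
.......................###
........................##
..........................
..........................
..........................
side
..............
..............
..............
....########..
..####
[... 225 characters left out ...]
#######.
.....########.
.....########.
.....########.
.....########.
.....########.
......########
-3 [[407.8, 186.6], [418.7, 189.4], [426.0, 191.2]] [[341.6, 262.2], [344.9, 282.7], [347.3, 297.1]]
0 [[407.8, 186.6], [418.7, 188.7], [426.0, 190.1]] [[341.6, 262.2], [345.7, 282.5], [348.6, 296.8]]
3 [[407.8, 186.6], [418.6, 188.0], [425.9, 189.0]] [[341.6, 262.2], [346.5, 282.3], [350.0, 296.4]]
6 [[407.8, 186.6], [418.5, 187.4], [425.7, 187.9]] [[341.6, 262.2], [347.3, 282.1], [351.3, 296.0]]
9 [[407.8, 186.6], [418.4, 186.7], [425.5, 186.8]] [[341.6, 262.2], [348.1, 281.8], [352.6, 295.5]]
12 [[407.8, 186.6], [418.2, 186.0], [425.2, 185.7]] [[341.6, 262.2], [348.8, 281.5], [353.8, 295.0]]
```

```bash
cat >> h.py <<'E'
def toolR(x,z):  # tool axes in world from approach x and jaw z
    x=x/np.linalg.norm(x); z=z-x*(x@z); z/=np.linalg.norm(z); return np.c_[x,np.cross(z,x),z]
def go(pos,Rt,label=""):
    from station import manip
    s=manip.state(); R0=R.from_euler('xyz',s["tool_rot"]).as_matrix()
    d=R0.T@(np.asarray(pos)-s["tool_pos"]); w=np.degrees(R.from_matrix(R0.T@Rt).as_rotvec())
    print(label,"t",s["clock"],"shift mm",(d*1000).round(1),"turn deg",w.round(1),"|",round(np.linalg.norm(w),1))
def stickR(yaw,pitch):  # columns stick x,y,z ; yaw of x direction, pitch down (deg)
    return R.from_euler('ZY',[yaw,pitch],degrees=True).as_matrix()
E
python3 - <<'E'
from h import *
from station import manip
s=manip.state(); print(R.from_euler('xyz',s["tool_rot"]).as_matrix().round(3))
Q=stickR(-126.5,0)
for sg in(1,-1): go([.5665,.2737,.10],toolR(-Q[:,2],sg*Q[:,1]))
E
```

```text
[[-0.    -0.948  0.317]
 [-0.001  0.317  0.948]
 [-1.    -0.    -0.001]]
 t 0.1 shift mm [ 142.  -450.4 -235.2] turn deg [ 1.08e+02 -0.00e+00  1.00e-01] | 108.0
 t 0.1 shift mm [ 142.  -450.4 -235.2] turn deg [-72.   -0.1  -0. ] | 72.0
```

```bash
python3 -m creep '[{"tx":0.02,"ty":-0.055,"tz":-0.03,"wx":-9,"gripper":0.2},{"tx":0.04,"ty":-0.11,"tz":-0.06,"wx":-18,"gripper":0.2},{"tx":0.05,"ty":-0.165,"tz":-0.09,"wx":-27,"gripper":0.3},{"tx":0.07,"ty":-0.22,"tz":-0.12,"wx":-36,"gripper":0.3},{"tx":0.09,"ty":-0.275,"tz":-0.145,"wx":-45,"gripper":0.4},{"tx":0.105,"ty":-0.33,"tz":-0.17,"wx":-54,"gripper":0.4},{"tx":0.12,"ty":-0.39,"tz":-0.205,"wx":-63,"gripper":0.4},{"tx":0.142,"ty":-0.45,"tz":-0.235,"wx":-72,"gripper":0.4}]' 60
python3 - <<'E'
from h import *
Q=stickR(-126.5,0); go([.5665,.2737,.10],toolR(-Q[:,2],-Q[:,1]))
from station import viewer
for n in("side","top"):
    c=viewer.capture(n); np.savez(f"{n}1.npz",**c); cv2.imwrite(f"pics/{n}1.png",c["color"][:,:,::-1])
a=cv2.resize(np.load("top1.npz")["color"][150:250,210:350],None,fx=3,fy=3);b=cv2.resize(np.load("side1.npz")["color"][110:250,250:370],None,fx=3,fy=3)
b=cv2.resize(b,(360,420)); a=cv2.copyMakeBorder(a,0,120,0,0,0); cv2.imwrite("pics/c2.png",np.hstack([a,b])[:,:,::-1])
E
```

```text
t 0.1 shift mm [ 142.  -450.4 -235.2] turn deg [-72.   -0.1  -0. ] | 72.0validation failed for argument at $[0]...
```

View pics/c2.png

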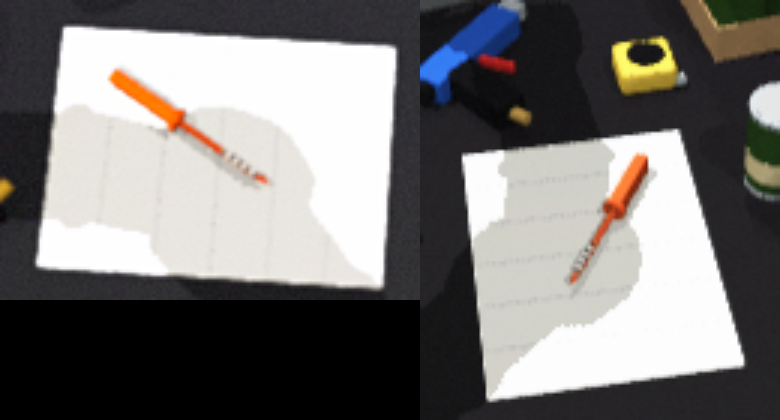

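The stick lies as before and the arm hasn't moved: creep refused the call, probably because every key is required in each row.

```bash
python3 -m creep '[{"tx":0.02,"ty":-0.055,"tz":-0.03,"wx":-9,"wy":0,"wz":0,"gripper":0.2},{"tx":0.04,"ty":-0.11,"tz":-0.06,"wx":-18,"wy":0,"wz":0,"gripper":0.2},{"tx":0.05,"ty":-0.165,"tz":-0.09,"wx":-27,"wy":0,"wz":0,"gripper":0.3},{"tx":0.07,"ty":-0.22,"tz":-0.12,"wx":-36,"wy":0,"wz":0,"gripper":0.3},{"tx":0.09,"ty":-0.275,"tz":-0.145,"wx":-45,"wy":0,"wz":0,"gripper":0.4},{"tx":0.105,"ty":-0.33,"tz":-0.17,"wx":-54,"wy":0,"wz":0,"gripper":0.4},{"tx":0.12,"ty":-0.39,"tz":-0.205,"wx":-63,"wy":0,"wz":0,"gripper":0.4},{"tx":0.142,"ty":-0.45,"tz":-0.235,"wx":-72,"wy":0,"wz":0,"gripper":0.4}]' 60
python3 - <<'E'
from h import *
Q=stickR(-126.5,0); go([.5665,.2737,.10],toolR(-Q[:,2],-Q[:,1]))
E
```

```text
clock: 1.2
tool_pos: [0.5489, 0.2921, 0.1082]
tool_rot: [-1.782, 1.57, 0.728]
force: [1.0, 1.1, -0.7]
finger_gap: 0.603
 t 1.2 shift mm [  8.2   4.5 -25.1] turn deg [ 0.3 -0.   0. ] | 0.3
```

```bash
python3 -m creep '[{"tx":0,"ty":0,"tz":0,"wx":0,"wy":0,"wz":0,"gripper":0.4},{"tx":0,"ty":0,"tz":0,"wx":0,"wy":0,"wz":0,"gripper":0.4}]' 60
python3 - <<'E'
from h import *
Q=stickR(-126.5,0); go([.5665,.2737,.10],toolR(-Q[:,2],-Q[:,1]))
from station import viewer
for n in("side","top"):
    c=viewer.capture(n); np.savez(f"{n}1.npz",**c)
a=cv2.resize(np.load("top1.npz")["color"][150:250,210:350],None,fx=3,fy=3);b=cv2.resize(np.load("side1.npz")["color"][110:250,250:370],(360,420))
a=cv2.copyMakeBorder(a,0,120,0,0,0); cv2.imwrite("pics/c3.png",np.hstack([a,b])[:,:,::-1])
E
```

```text
clock: 1.45
tool_pos: [0.5474, 0.2937, 0.1082]
tool_rot: [0.552, 1.57, 3.055]
force: [-0.7, 1.7, 0.7]
finger_gap: 0.602
 t 1.45 shift mm [  8.2   4.7 -27.3] turn deg [-0.1  0.  -0. ] | 0.1
```

View pics/c3.png

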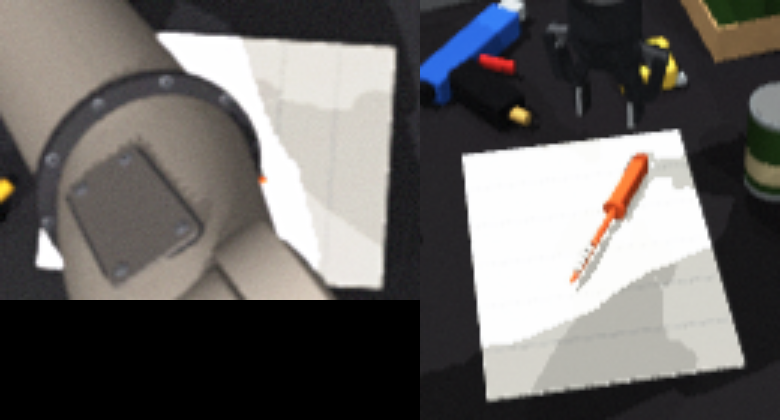

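The side view shows the open jaws above and behind the handle, about 27 mm short in tz. I'll finish the shift, then descend.

```bash
python3 -m creep '[{"tx":0.005,"ty":0.005,"tz":-0.020,"wx":0,"wy":0,"wz":0,"gripper":0.4},{"tx":0.01,"ty":0.005,"tz":-0.027,"wx":0,"wy":0,"wz":0,"gripper":0.4},{"tx":0.035,"ty":0.005,"tz":-0.027,"wx":0,"wy":0,"wz":0,"gripper":0.4},{"tx":0.06,"ty":0.005,"tz":-0.027,"wx":0,"wy":0,"wz":0,"gripper":0.4},{"tx":0.078,"ty":0.005,"tz":-0.027,"wx":0,"wy":0,"wz":0,"gripper":0.4},{"tx":0.088,"ty":0.005,"tz":-0.027,"wx":0,"wy":0,"wz":0,"gripper":0.4},{"tx":0.088,"ty":0.005,"tz":-0.027,"wx":0,"wy":0,"wz":0,"gripper":0.4},{"tx":0.088,"ty":0.005,"tz":-0.027,"wx":0,"wy":0,"wz":0,"gripper":0.5}]' 60
python3 - <<'E'
from h import *
Q=stickR(-126.5,0); go([.5665,.2737,.02],toolR(-Q[:,2],-Q[:,1]))
from station import viewer
c=viewer.capture("side"); np.savez("side2.npz",**c)
cv2.imwrite("pics/c4.png",cv2.resize(c["color"][130:230,260:360],None,fx=5,fy=5)[:,:,::-1])
E
```

```text
clock: 2.55
tool_pos: [0.5668, 0.2738, 0.0211]
tool_rot: [-2.027, 1.57, 0.477]
force: [0.1, 0.3, -0.3]
finger_gap: 0.5
 t 2.55 shift mm [1.1 0.2 0.2] turn deg [-0. -0.  0.] | 0.1
```

View pics/c4.png

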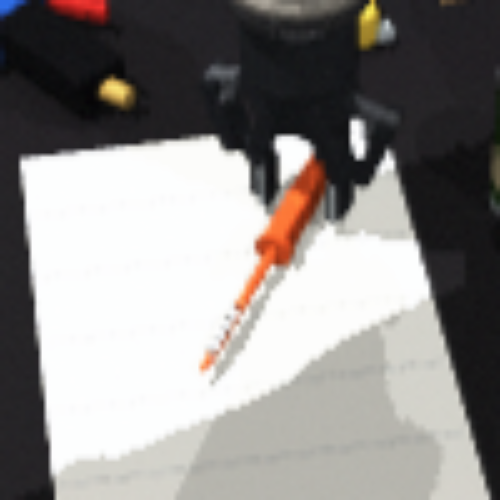

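The handle sits between the fingers, so I'll close the gripper and lift.

```bash
python3 -m creep '[{"tx":0,"ty":0,"tz":0,"wx":0,"wy":0,"wz":0,"gripper":0.7},{"tx":0,"ty":0,"tz":0,"wx":0,"wy":0,"wz":0,"gripper":1},{"tx":0,"ty":0,"tz":0,"wx":0,"wy":0,"wz":0,"gripper":1},{"tx":0,"ty":0,"tz":0,"wx":0,"wy":0,"wz":0,"gripper":1},{"tx":0,"ty":0,"tz":0,"wx":0,"wy":0,"wz":0,"gripper":1}]' 60
python3 -m creep '[{"tx":-0.02,"ty":0,"tz":0,"wx":0,"wy":0,"wz":0,"gripper":1},{"tx":-0.06,"ty":0,"tz":0,"wx":0,"wy":0,"wz":0,"gripper":1},{"tx":-0.1,"ty":0,"tz":0,"wx":0,"wy":0,"wz":0,"gripper":1},{"tx":-0.15,"ty":0,"tz":0,"wx":0,"wy":0,"wz":0,"gripper":1},{"tx":-0.2,"ty":0,"tz":0,"wx":0,"wy":0,"wz":0,"gripper":1},{"tx":-0.2,"ty":0,"tz":0,"wx":0,"wy":0,"wz":0,"gripper":1},{"tx":-0.2,"ty":0,"tz":0,"wx":0,"wy":0,"wz":0,"gripper":1}]' 60
python3 - <<'E'
from h import *
from station import viewer,manip
s=manip.state(); Rt=R.from_euler('xyz',s["tool_rot"]).as_matrix()
# expected points with stick x = tool y*sign, z=-tool x
Q=np.c_[0,0,0]
sx=Rt[:,1]*np.sign(Rt[:,1]@[-.595,-.804,0]); print("sign y", sx@Rt[:,1], s["tool_pos"])
for n in("side","top"):
    c=viewer.capture(n); np.savez(f"{n}3.npz",**c)
    g=s["tool_pos"]+Rt[:,0]*.004   # axis approx 3-4mm below TCP
    print(n,"pred grip,collar,tip",proj(c,[g,g+.047*sx,g+.162*sx]).round(1).tolist())
    m=mask(c,(3,120,90),(20,255,255),(230,60,345,230)); k,l,st,_=cv2.connectedComponentsWithStats(m); print([x.tolist() for x in st[1:] if x[4]>8])
c=dict(np.load("side3.npz")); cv2.imwrite("pics/c5.png",cv2.resize(c["color"][90:210,260:360],None,fx=5,fy=5)[:,:,::-1])
E
```

```text
clock: 3.22
tool_pos: [0.5668, 0.2737, 0.0211]
tool_rot: [-2.016, 1.57, 0.488]
force: [-0.9, -0.2, 6.6]
finger_gap: 0.172
clock: 4.1
tool_pos: [0.5662, 0.2734, 0.2211]
tool_rot: [-2.029, 1.57, 0.476]
force: [-1.0, -0.0, -0.3]
finger_gap: 0.174
sign y 1.0 [0.56615674 0.27339806 0.22110615]
side pred grip,collar,tip [[318.4, 122.7], [312.4, 131.8], [296.4, 155.9]]
[[270, 61, 8, 7, 38], [277, 60, 23, 7, 110], [332, 72, 13, 24, 87], [290, 78, 15, 6, 52], [337, 105, 8, 16, 48], [296, 114, 25, 43, 196], [280, 146, 7, 5, 12]]
top pred grip,collar,tip [[244.3, 163.7], [258.3, 173.4], [292.9, 197.4]]
[[230, 75, 115, 8, 609]]
```

View pics/c5.png

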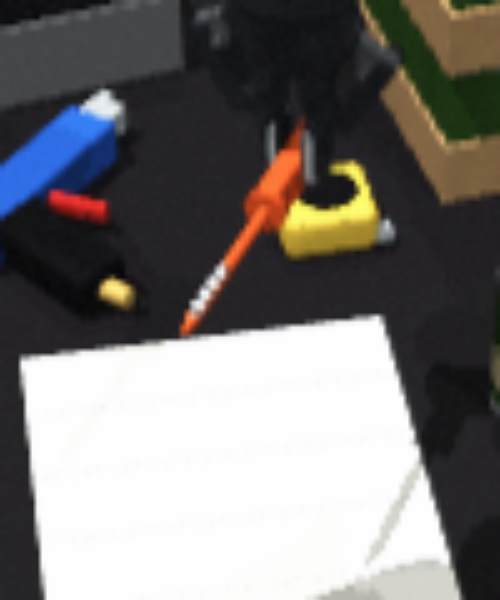

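The stick is held, and its tip at side pixel ≈(297.4,156) matches the prediction (296.4,155.9). Next, the pre-insertion pose with the tip about 60 mm outside the mouth.

```bash
cat >> h.py <<'E'
M=np.array([.509,-.180,.142]); YAW=-96.7; AX=.0041
def ins(out,M=M,yaw=YAW,pitch=40,corr=np.eye(3)):
    "TCP pose with tip `out` m outside mouth, along the tube axis"
    Q=stickR(yaw,pitch); tip=M-Q[:,0]*out; g=tip-.162*Q[:,0]
    Rt=toolR(-Q[:,2],-Q[:,1]); return g-Rt[:,0]*AX,Rt
E
python3 - <<'E'
from h import *
go(*ins(.06)); 
E
```

```text
t 4.2 shift mm [ -67.8  252.9 -140.7] turn deg [-28.6 -10.3 -39.2] | 49.6
```

```bash
python3 -m creep '[{"tx":-0.015,"ty":0.032,"tz":-0.018,"wx":-3.6,"wy":-1.3,"wz":-4.9,"gripper":1},{"tx":-0.03,"ty":0.063,"tz":-0.035,"wx":-7.1,"wy":-2.6,"wz":-9.8,"gripper":1},{"tx":-0.04,"ty":0.1,"tz":-0.055,"wx":-10.7,"wy":-3.9,"wz":-14.7,"gripper":1},{"tx":-0.05,"ty":0.135,"tz":-0.075,"wx":-14.3,"wy":-5.2,"wz":-19.6,"gripper":1},{"tx":-0.055,"ty":0.17,"tz":-0.095,"wx":-17.9,"wy":-6.5,"wz":-24.5,"gripper":1},{"tx":-0.06,"ty":0.2,"tz":-0.112,"wx":-21.5,"wy":-7.8,"wz":-29.4,"gripper":1},{"tx":-0.065,"ty":0.23,"tz":-0.128,"wx":-25,"wy":-9,"wz":-34.3,"gripper":1},{"tx":-0.068,"ty":0.253,"tz":-0.141,"wx":-28.6,"wy":-10.3,"wz":-39.2,"gripper":1}]' 60
python3 -m creep '[{"tx":0,"ty":0,"tz":0,"wx":0,"wy":0,"wz":0,"gripper":1},{"tx":0,"ty":0,"tz":0,"wx":0,"wy":0,"wz":0,"gripper":1},{"tx":0,"ty":0,"tz":0,"wx":0,"wy":0,"wz":0,"gripper":1}]' 60
python3 - <<'E'
from h import *
go(*ins(.06)); go(*ins(.015))
from station import viewer,manip
s=manip.state(); Rt=R.from_euler('xyz',s["tool_rot"]).as_matrix(); g=s["tool_pos"]+Rt[:,0]*AX
for n in("side","top"):
    c=viewer.capture(n); np.savez(f"{n}4.npz",**c)
    print(n,"pred grip,collar,tip,M",proj(c,[g,g+.047*Rt[:,1],g+.162*Rt[:,1],M]).round(1).tolist())
t=np.load("top4.npz")["color"][150:250,340:440];u=np.load("side4.npz")["color"][190:290,295:395]
cv2.imwrite("pics/c6.png",cv2.resize(np.hstack([t,u]),None,fx=4,fy=4,interpolation=2)[:,:,::-1])
E
```

```text
clock: 5.2
tool_pos: [0.5399, 0.096, 0.2305]
tool_rot: [-1.247, 1.195, 1.561]
force: [0.5, -0.3, -2.3]
finger_gap: 0.171
clock: 5.58
tool_pos: [0.5404, 0.0976, 0.2312]
tool_rot: [-1.251, 1.197, 1.558]
force: [-0.3, -0.1, -0.1]
finger_gap: 0.173
 t 5.575 shift mm [-93.4  82.2 -16.2] turn deg [-13.    0.1 -18.9] | 22.9
 t 5.575 shift mm [-78.9 123.6 -26.2] turn deg [-13.    0.1 -18.9] | 22.9
side pred grip,collar,tip,M [[325.0, 158.8], [323.4, 174.4], [319.5, 214.5], [342.1, 262.2]]
top pred grip,collar,tip,M [[308.8, 170.3], [324.5, 176.9], [361.3, 192.6], [407.9, 186.2]]
```

View pics/c6.png

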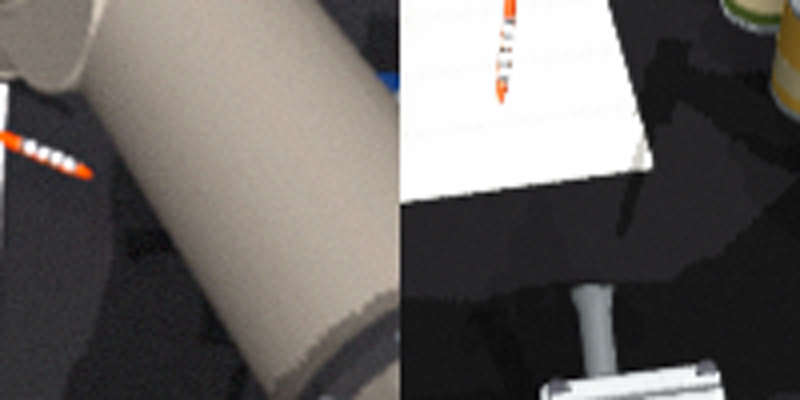

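The tip is seen at side (320,215) and top (363,193.5), close to the prediction. The tool is still short of the pose, so I'll finish the approach.

```bash
python3 -m creep '[{"tx":-0.025,"ty":0.015,"tz":-0.003,"wx":-2.2,"wy":0,"wz":-3.2,"gripper":1},{"tx":-0.045,"ty":0.03,"tz":-0.006,"wx":-4.4,"wy":0,"wz":-6.4,"gripper":1},{"tx":-0.065,"ty":0.045,"tz":-0.009,"wx":-6.6,"wy":0,"wz":-9.6,"gripper":1},{"tx":-0.08,"ty":0.06,"tz":-0.012,"wx":-8.8,"wy":0,"wz":-12.8,"gripper":1},{"tx":-0.09,"ty":0.072,"tz":-0.014,"wx":-11,"wy":0,"wz":-16,"gripper":1},{"tx":-0.093,"ty":0.082,"tz":-0.016,"wx":-13,"wy":0,"wz":-18.9,"gripper":1},{"tx":-0.093,"ty":0.082,"tz":-0.016,"wx":-13,"wy":0,"wz":-18.9,"gripper":1},{"tx":-0.093,"ty":0.082,"tz":-0.016,"wx":-13,"wy":0,"wz":-18.9,"gripper":1}]' 60
python3 -m creep '[{"tx":0,"ty":0,"tz":0,"wx":0,"wy":0,"wz":0,"gripper":1},{"tx":0,"ty":0,"tz":0,"wx":0,"wy":0,"wz":0,"gripper":1}]' 60
python3 - <<'E'
from h import *
go(*ins(.06)); go(*ins(.015))
from station import viewer,manip
s=manip.state(); Rt=R.from_euler('xyz',s["tool_rot"]).as_matrix(); g=s["tool_pos"]+Rt[:,0]*AX
print(s["q"].round(2))
for n in("side","top"):
    c=viewer.capture(n); np.savez(f"{n}5.npz",**c)
    print(n,"pred grip,collar,tip,M",proj(c,[g,g+.047*Rt[:,1],g+.162*Rt[:,1],M]).round(1).tolist())
t=np.load("top5.npz")["color"][150:250,340:440];u=np.load("side5.npz")["color"][190:290,295:395]
cv2.imwrite("pics/c7.png",cv2.resize(np.hstack([t,u]),None,fx=4,fy=4,interpolation=2)[:,:,::-1])
E
```

```text
clock: 6.68
tool_pos: [0.6297, 0.0746, 0.2491]
tool_rot: [-1.448, 0.966, 1.482]
force: [0.1, 1.0, -0.7]
finger_gap: 0.169
clock: 6.92
tool_pos: [0.6297, 0.073, 0.2497]
tool_rot: [-1.448, 0.967, 1.479]
force: [-0.2, -0.0, -1.3]
finger_gap: 0.167
 t 6.925 shift mm [-85.7  67.9  85.1] turn deg [-5.9  0.6 -5.4] | 8.0
 t 6.925 shift mm [-81.5 112.5  80.5] turn deg [-5.9  0.6 -5.4] | 8.0
[ 0.92  0.7  -1.23  1.73  0.09  0.97  2.73]
side pred grip,collar,tip,M [[359.4, 153.4], [359.9, 170.6], [361.2, 213.4], [342.1, 262.2]]
top pred grip,collar,tip,M [[316.8, 135.7], [331.0, 141.9], [363.1, 156.0], [407.9, 186.2]]
```

Joints 3 and 7 are at their limits (q3 = -1.23, q7 = 2.73), so this half of the grasp can't reach the insertion pose; the other half turn would give q7 ≈ -0.4. I'll lay the stick back on the pad and regrasp it turned 180°.

```bash
python3 - <<'E'
from h import *
Q=stickR(-126.5,0); go([.555,.262,.17],toolR(-Q[:,2],-Q[:,1]))
E
```

```text
t 7.025 shift mm [168.7 -92.2 103.9] turn deg [23.5 11.4 33. ] | 42.0
```

```bash
python3 -m creep '[{"tx":0.015,"ty":-0.008,"tz":0.009,"wx":2.6,"wy":1.3,"wz":3.7,"gripper":1},{"tx":0.037,"ty":-0.02,"tz":0.023,"wx":5.2,"wy":2.5,"wz":7.3,"gripper":1},{"tx":0.06,"ty":-0.033,"tz":0.037,"wx":8,"wy":4,"wz":11.5,"gripper":1},{"tx":0.085,"ty":-0.046,"tz":0.052,"wx":11.7,"wy":5.7,"wz":16.5,"gripper":1},{"tx":0.11,"ty":-0.06,"tz":0.068,"wx":15,"wy":7.3,"wz":21,"gripper":1},{"tx":0.135,"ty":-0.074,"tz":0.083,"wx":19,"wy":9,"wz":26.5,"gripper":1},{"tx":0.155,"ty":-0.085,"tz":0.096,"wx":22,"wy":10.6,"wz":31,"gripper":1},{"tx":0.169,"ty":-0.092,"tz":0.104,"wx":23.5,"wy":11.4,"wz":33,"gripper":1}]' 60
python3 -m creep '[{"tx":0,"ty":0,"tz":0,"wx":0,"wy":0,"wz":0,"gripper":1},{"tx":0,"ty":0,"tz":0,"wx":0,"wy":0,"wz":0,"gripper":1}]' 60
python3 - <<'E'
from h import *
from station import manip
Q=stickR(-126.5,0); go([.555,.262,.17],toolR(-Q[:,2],-Q[:,1])); print(manip.state()["q"].round(2))
E
```

```text
clock: 8.02
tool_pos: [0.554, 0.2646, 0.17]
tool_rot: [1.863, 1.569, -1.915]
force: [-0.0, -0.0, -0.2]
finger_gap: 0.173
clock: 8.28
tool_pos: [0.5553, 0.2615, 0.1698]
tool_rot: [0.14, 1.57, 2.644]
force: [0.2, 0.0, 0.5]
finger_gap: 0.171
 t 8.275 shift mm [-0.2 -0.2  0.5] turn deg [-0.  0. -0.] | 0.1
[ 0.04  0.51 -0.77  1.78  0.41  1.02  1.62]
```

```bash
python3 -m creep '[{"tx":0.035,"ty":0,"tz":0,"wx":0,"wy":0,"wz":0,"gripper":1},{"tx":0.08,"ty":0,"tz":0,"wx":0,"wy":0,"wz":0,"gripper":1},{"tx":0.115,"ty":0,"tz":0,"wx":0,"wy":0,"wz":0,"gripper":1},{"tx":0.135,"ty":0,"tz":0,"wx":0,"wy":0,"wz":0,"gripper":1},{"tx":0.144,"ty":0,"tz":0,"wx":0,"wy":0,"wz":0,"gripper":1},{"tx":0.148,"ty":0,"tz":0,"wx":0,"wy":0,"wz":0,"gripper":1},{"tx":0.1485,"ty":0,"tz":0,"wx":0,"wy":0,"wz":0,"gripper":1},{"tx":0.149,"ty":0,"tz":0,"wx":0,"wy":0,"wz":0,"gripper":1}]' 60
python3 -m creep '[{"tx":0,"ty":0,"tz":0,"wx":0,"wy":0,"wz":0,"gripper":0.7},{"tx":0,"ty":0,"tz":0,"wx":0,"wy":0,"wz":0,"gripper":0.5},{"tx":0,"ty":0,"tz":0,"wx":0,"wy":0,"wz":0,"gripper":0.5},{"tx":-0.02,"ty":0,"tz":0,"wx":0,"wy":0,"wz":0,"gripper":0.5},{"tx":-0.04,"ty":0,"tz":0,"wx":0,"wy":0,"wz":0,"gripper":0.5},{"tx":-0.08,"ty":0,"tz":0,"wx":-10,"wy":0,"wz":0,"gripper":0.5},{"tx":-0.08,"ty":0,"tz":0,"wx":-20,"wy":0,"wz":0,"gripper":0.5},{"tx":-0.08,"ty":0,"tz":0,"wx":-30,"wy":0,"wz":0,"gripper":0.5}]' 60
python3 - <<'E'
from h import *
from station import manip,viewer
c=viewer.capture("side"); np.savez("side6.npz",**c)
m=mask(c,(3,120,90),(20,255,255),(285,140,340,215)); v,u=np.nonzero(m); P=onplane(c,np.c_[u,v],0.02)
mu=P.mean(0); w=np.linalg.svd(P-mu,full_matrices=False)[2][0]; w*=-np.sign(w[1]); s=(P-mu)@w; print(len(u),w,mu+w*s.min(),mu+w*s.max(),np.degrees(np.arctan2(w[1],w[0])))
Q=stickR(-126.5,0); go([.555,.262,.10],toolR(-Q[:,2],Q[:,1])); print(manip.state()["q"].round(2))
E
```

```text
clock: 9.28
tool_pos: [0.5552, 0.2626, 0.0214]
tool_rot: [-1.016, 1.57, 1.489]
force: [0.1, 0.6, -0.1]
finger_gap: 0.174
clock: 10.28
tool_pos: [0.5555, 0.2625, 0.1029]
tool_rot: [-2.67, 1.569, 0.364]
force: [1.0, -0.1, -0.5]
finger_gap: 0.499
180 [-2.97511317e-01 -9.54718292e-01  5.73270422e-17] [0.58407937 0.38960533 0.02      ] [0.50029498 0.12073995 0.02      ] -107.30818818133844
 t 10.325 shift mm [2.4 0.3 0.4] turn deg [-149.2   -0.    -0. ] | 149.2
[ 0.08  0.63 -0.85  1.82  0.57  0.95  2.02]
```

```bash
python3 -m creep '[{"tx":0,"ty":0,"tz":0,"wx":10,"wy":0,"wz":0,"gripper":0.5},{"tx":0,"ty":0,"tz":0,"wx":20,"wy":0,"wz":0,"gripper":0.5},{"tx":0,"ty":0,"tz":0,"wx":30,"wy":0,"wz":0,"gripper":0.5},{"tx":0,"ty":0,"tz":0,"wx":40,"wy":0,"wz":0,"gripper":0.5},{"tx":0,"ty":0,"tz":0,"wx":50,"wy":0,"wz":0,"gripper":0.5},{"tx":0,"ty":0,"tz":0,"wx":60,"wy":0,"wz":0,"gripper":0.5},{"tx":0,"ty":0,"tz":0,"wx":70,"wy":0,"wz":0,"gripper":0.5},{"tx":0,"ty":0,"tz":0,"wx":80,"wy":0,"wz":0,"gripper":0.5}]' 60
python3 -m creep '[{"tx":0,"ty":0,"tz":0,"wx":10,"wy":0,"wz":0,"gripper":0.5},{"tx":0,"ty":0,"tz":0,"wx":20,"wy":0,"wz":0,"gripper":0.5},{"tx":0,"ty":0,"tz":0,"wx":30,"wy":0,"wz":0,"gripper":0.5},{"tx":0,"ty":0,"tz":0,"wx":40,"wy":0,"wz":0,"gripper":0.5},{"tx":0,"ty":0,"tz":0,"wx":50,"wy":0,"wz":0,"gripper":0.5},{"tx":0,"ty":0,"tz":0,"wx":60,"wy":0,"wz":0,"gripper":0.5},{"tx":0,"ty":0,"tz":0,"wx":70,"wy":0,"wz":0,"gripper":0.5},{"tx":0,"ty":0,"tz":0,"wx":80,"wy":0,"wz":0,"gripper":0.5}]' 60
python3 - <<'E'
from h import *
from station import manip,viewer
c=viewer.capture("side"); np.savez("side6.npz",**c)
m=mask(c,(3,120,90),(20,255,255),(285,158,340,215)); k,l,st,_=cv2.connectedComponentsWithStats(m,connectivity=8); print([x.tolist() for x in st[1:] if x[4]>5])
Q=stickR(-126.5,0); go([.555,.262,.10],toolR(-Q[:,2],Q[:,1])); print(manip.state()["q"].round(2))
cv2.imwrite("pics/c8.png",cv2.resize(c["color"][130:230,260:360],None,fx=5,fy=5)[:,:,::-1])
E
```

```text
clock: 11.32
tool_pos: [0.555, 0.2627, 0.1019]
tool_rot: [0.086, 1.57, 1.709]
force: [0.7, 0.7, 0.5]
finger_gap: 0.497
clock: 12.32
tool_pos: [0.555, 0.263, 0.102]
tool_rot: [1.463, 1.569, 1.69]
force: [0.5, -0.2, -0.1]
finger_gap: 0.502
[[305, 164, 19, 32, 168]]
 t 12.375 shift mm [ 2.  -1.1 -0.2] turn deg [49.  -0.  -0.1] | 49.0
[-0.39  0.49 -0.2   1.85  0.13  0.81 -0.44]
```

View pics/c8.png

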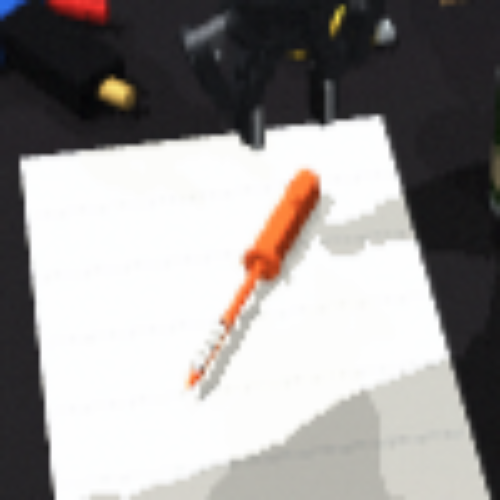

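The stick lies upright on the pad with the window up, tip at crop (190,385). I'll finish the half turn, descend and grip.

```bash
python3 -m creep '[{"tx":0,"ty":-0.001,"tz":0,"wx":10,"wy":0,"wz":0,"gripper":0.5},{"tx":0,"ty":-0.001,"tz":0,"wx":20,"wy":0,"wz":0,"gripper":0.5},{"tx":0,"ty":-0.001,"tz":0,"wx":30,"wy":0,"wz":0,"gripper":0.5},{"tx":0.005,"ty":-0.001,"tz":0,"wx":40,"wy":0,"wz":0,"gripper":0.5},{"tx":0.015,"ty":-0.001,"tz":0,"wx":49,"wy":0,"wz":0,"gripper":0.5},{"tx":0.04,"ty":-0.001,"tz":0,"wx":49,"wy":0,"wz":0,"gripper":0.5},{"tx":0.04,"ty":-0.001,"tz":0,"wx":49,"wy":0,"wz":0,"gripper":0.5}]' 60
python3 - <<'E'
from h import *
from station import manip
Q=stickR(-126.5,0); go([.5552,.2622,.0211],toolR(-Q[:,2],Q[:,1])); print(manip.state()["q"].round(2))
E
```

```text
clock: 13.25
tool_pos: [0.5541, 0.2615, 0.06]
tool_rot: [-2.49, 1.568, -3.108]
force: [-0.9, -0.0, 0.5]
finger_gap: 0.502
 t 13.25 shift mm [38.9  1.3  0.6] turn deg [ 1.1 -0.1  0.1] | 1.1
[-0.54  0.54 -0.    1.88  0.    0.72 -1.16]
```

```bash
python3 -m creep '[{"tx":0.02,"ty":0.001,"tz":0.0005,"wx":0.6,"wy":0,"wz":0,"gripper":0.5},{"tx":0.035,"ty":0.001,"tz":0.0005,"wx":0.6,"wy":0,"wz":0,"gripper":0.5},{"tx":0.039,"ty":0.001,"tz":0.0005,"wx":0.6,"wy":0,"wz":0,"gripper":0.5},{"tx":0.039,"ty":0.001,"tz":0.0005,"wx":0.6,"wy":0,"wz":0,"gripper":0.5},{"tx":0.039,"ty":0.001,"tz":0.0005,"wx":0.6,"wy":0,"wz":0,"gripper":0.8},{"tx":0.039,"ty":0.001,"tz":0.0005,"wx":0.6,"wy":0,"wz":0,"gripper":1},{"tx":0.039,"ty":0.001,"tz":0.0005,"wx":0.6,"wy":0,"wz":0,"gripper":1},{"tx":0.039,"ty":0.001,"tz":0.0005,"wx":0.6,"wy":0,"wz":0,"gripper":1}]' 60
python3 -m creep '[{"tx":-0.02,"ty":0,"tz":0,"wx":0,"wy":0,"wz":0,"gripper":1},{"tx":-0.06,"ty":0,"tz":0,"wx":0,"wy":0,"wz":0,"gripper":1},{"tx":-0.11,"ty":0,"tz":0,"wx":0,"wy":0,"wz":0,"gripper":1},{"tx":-0.16,"ty":0,"tz":0,"wx":0,"wy":0,"wz":0,"gripper":1},{"tx":-0.2,"ty":0,"tz":0,"wx":0,"wy":0,"wz":0,"gripper":1},{"tx":-0.2,"ty":0,"tz":0,"wx":0,"wy":0,"wz":0,"gripper":1},{"tx":-0.2,"ty":0,"tz":0,"wx":0,"wy":0,"wz":0,"gripper":1}]' 60
sed -i 's/Rt=toolR(-Q\[:,2\],-Q\[:,1\]); return/Rt=toolR(-Q[:,2],Q[:,1]); return/' h.py
python3 - <<'E'
from h import *
from station import manip
go(*ins(.06)); print(manip.state()["q"].round(2))
E
```

```text
clock: 14.25
tool_pos: [0.5563, 0.2622, 0.0222]
tool_rot: [2.509, 1.57, 1.879]
force: [-1.0, 0.2, 7.2]
finger_gap: 0.173
clock: 15.12
tool_pos: [0.5559, 0.2618, 0.222]
tool_rot: [-2.986, 1.57, 2.667]
force: [-0.0, -0.9, -0.5]
finger_gap: 0.169
 t 15.125 shift mm [ -65.9 -238.7  140.2] turn deg [-28.2  10.2  39.1] | 49.3
[-0.55  0.35  0.01  1.77 -0.    1.03 -1.17]
```

```bash
sed -i 's/AX=.0041/AX=.0051/' h.py
python3 -m creep '[{"tx":-0.012,"ty":-0.032,"tz":0.018,"wx":-3.6,"wy":1.3,"wz":4.9,"gripper":1},{"tx":-0.025,"ty":-0.063,"tz":0.035,"wx":-7.1,"wy":2.6,"wz":9.8,"gripper":1},{"tx":-0.035,"ty":-0.095,"tz":0.055,"wx":-10.7,"wy":3.9,"wz":14.7,"gripper":1},{"tx":-0.045,"ty":-0.125,"tz":0.073,"wx":-14.3,"wy":5.2,"wz":19.6,"gripper":1},{"tx":-0.052,"ty":-0.155,"tz":0.091,"wx":-17.9,"wy":6.5,"wz":24.5,"gripper":1},{"tx":-0.058,"ty":-0.185,"tz":0.109,"wx":-21.5,"wy":7.8,"wz":29.4,"gripper":1},{"tx":-0.063,"ty":-0.215,"tz":0.126,"wx":-25,"wy":9,"wz":34.3,"gripper":1},{"tx":-0.066,"ty":-0.239,"tz":0.140,"wx":-28.2,"wy":10.2,"wz":39.1,"gripper":1}]' 60
python3 -m creep '[{"tx":0,"ty":0,"tz":0,"wx":0,"wy":0,"wz":0,"gripper":1}]' 60
python3 - <<'E'
from h import *
from station import manip
go(*ins(.06)); print(manip.state()["q"].round(2))
E
```

```text
clock: 16.12
tool_pos: [0.5279, -0.0151, 0.2873]
tool_rot: [1.57, 0.87, 1.454]
force: [-0.1, 0.8, 0.3]
finger_gap: 0.17
clock: 16.25
tool_pos: [0.5281, -0.017, 0.2857]
tool_rot: [1.576, 0.872, 1.453]
force: [0.3, 0.8, -0.8]
finger_gap: 0.172
 t 16.25 shift mm [-0.5  3.9  0. ] turn deg [-0.3  0.  -0. ] | 0.3
[ 0.25  0.26  0.07  1.92 -0.75  1.23  0.55]
```

```bash
python3 - <<'E'
from h import *
from station import viewer,manip
s=manip.state(); Rt=R.from_euler('xyz',s["tool_rot"]).as_matrix(); g=s["tool_pos"]+Rt[:,0]*AX; sx=-Rt[:,1]
for n in("side","top"):
    c=viewer.capture(n); np.savez(f"{n}7.npz",**c)
    print(n,"pred grip,collar,tip,M",proj(c,[g,g+.047*sx,g+.162*sx,M]).round(1).tolist())
t=np.load("top7.npz")["color"][140:240,340:440];u=np.load("side7.npz")["color"][190:290,295:395]
cv2.imwrite("pics/c9.png",cv2.resize(np.hstack([t,u]),None,fx=4,fy=4,interpolation=2)[:,:,::-1])
E
```

```text
side pred grip,collar,tip,M [[332.0, 172.9], [334.1, 192.0], [339.1, 239.1], [342.1, 262.2]]
top pred grip,collar,tip,M [[352.6, 168.1], [365.6, 172.5], [394.8, 182.3], [407.9, 186.2]]
```

View pics/c9.png

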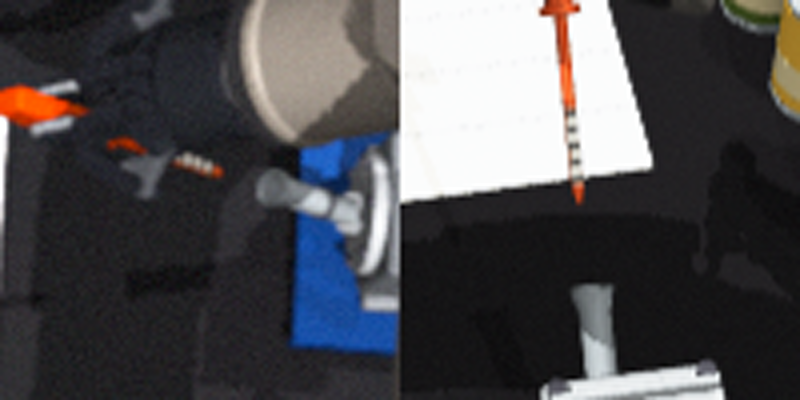

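Both rod and tube are visible: the tip is at side (339.4,240.1) and top (394.9,182.9), and the lip centre is at about side (342.9,262) and top (407.3,186.5). I'll check the alignment at sub-pixel level by fitting lines to rod and tube.

```bash
python3 - <<'E'
from h import *
S=dict(np.load("side7.npz"));T=dict(np.load("top7.npz"))
def w(c): 
    g=c["color"].astype(float); return g
# side: rod (rows 212-238), tube rows 262-284; centre col per row weighted by contrast
def cent(c,r,x0,x1,ch):
    a=c["color"][r,x0:x1].astype(float); v=a[:,0] if ch=='r' else a.min(1); v=v-np.percentile(v,30); v[v<.4*v.max()]=0; return (v*np.arange(x0,x1)).sum()/v.sum()
rod=[(r,cent(S,r,330,350,'r')) for r in range(234,241)]
h=cv2.cvtColor(S["color"],cv2.COLOR_RGB2HSV)
rod2=[(r,np.mean([x for x in range(325,350) if h[r,x,1]>110 and h[r,x,2]>90 and h[r,x,0]<20])) for r in list(range(197,216))+list(range(232,240)) if any(h[r,x,1]>110 and h[r,x,2]>90 and h[r,x,0]<20 for x in range(325,350))]
tube=[(r,cent(S,r,334,354,'w')) for r in range(260,282)]
print("rod",[(a,round(b,1)) for a,b in rod2]); print("tube",[(a,round(b,1)) for a,b in tube])
p=np.polyfit(*np.array(rod2).T,1); q=np.polyfit(*np.array(tube[2:]).T,1); print("side rod slope",p[0],"at262",np.polyval(p,262),"tube slope",q[0],"at262",np.polyval(q,262))
def pj(yaw,pitch,c):
    Q=stickR(yaw,pitch)[:,0]; a=proj(c,[M,M+.05*Q]); d=a[1]-a[0]; return a[0],d
for yaw in(-95,-96.7,-98.4):
    a,d=pj(yaw,40,S); a2,d2=pj(yaw,40,T); print(yaw,"side dx/dy",d[0]/d[1],"top dy/dx",d2[1]/d2[0])
# top: tube centreline per column
tt=[]
for x in range(404,424):
    v=T["color"][178:205,x].astype(float); mn=v.min(1); sat=v.max(1)-mn; k=(mn>85)&(sat<40); 
    if k.any(): tt.append((x,round(178+np.nonzero(k)[0].mean(),1),int(k.sum())))
print("toptube",tt)
hh=cv2.cvtColor(T["color"],cv2.COLOR_RGB2HSV); k=np.argwhere((hh[170:190,380:402,1]>110)&(hh[170:190,380:402,2]>80)&(hh[170:190,380:402,0]<20)); print("toptip",(k+[170,380])[:,::-1].tolist())
E
```

```text
rod [(197, np.float64(335.0)), (198, np.float64(335.0)), (199, np.float64(335.0)), (200, np.float64(335.0)), (201, np.float64(335.0)), (202, np.float64(335.5)), (203, np.float64(336.0)), (204, np.float64(336.0)), (205, np.float64(336.0)), (206, np.float64(336.0)), (207, np.float64(336.0)), (208, np.float64(336.0)), (209, np.float64(336.0)), (210, np.float64(336.0)), (211, np.float64(336.0)), (212, np.float64(336.0)), (213, np.float64(337.0)), (214, np.float64(337.0)), (215, np.float64(337.0)), (236, np.float64(339.0)), (237, np.float64(339.0)), (238, np.float64(339.0)), (239, np.float64(339.5))]
tube [(260, np.float64(345.6)), (261, np.float64(343.2)), (262, np.float64(342.8)), (263, np.float64(342.9)), (264, np.float64(342.9)), (265, np.float64(343.3)), (266, np.float64(343.3)), (267, np.float64(343.5)), (268, np.float64(343.6)), (269, np.float64(343.7)), (270, np.float64(343.8)), (271, np.float64(343.8)), (272, np.float64(343.7)), (273, np.float64(343.5)), (274, np.float64(343.4)), (275, np.float64(343.7)), (276, np.float64(343.8)), (277, np.float64(344.2)), (278, np.float64(344.3)
[... 480 characters left out ...]
0), 7), (407, np.float64(186.5), 6), (408, np.float64(187.0), 5), (409, np.float64(187.0), 5), (410, np.float64(186.5), 6), (411, np.float64(186.5), 6), (412, np.float64(187.5), 6), (413, np.float64(188.0), 7), (414, np.float64(189.0), 7), (415, np.float64(189.0), 7), (416, np.float64(189.0), 7), (417, np.float64(189.5), 6), (418, np.float64(190.0), 7), (419, np.float64(190.0), 7), (420, np.float64(190.0), 7), (421, np.float64(190.5), 6), (422, np.float64(191.5), 6), (423, np.float64(192.0), 5)]
toptip [[384, 180], [384, 181], [385, 181], [393, 181], [394, 181], [388, 182], [390, 182], [393, 182], [394, 182], [395, 182], [390, 183], [391, 183], [392, 183], [393, 183], [394, 183], [395, 183]]
```

```bash
sed -i 's/^M=.*; YAW/M=np.array([.5108,-.1785,.142]); YAW/' h.py; python3 - <<'E'
from h import *
go(*ins(.06),"60");go(*ins(.0),"0");go(*ins(-.02),"-20")
E
```

```text
60 t 16.35 shift mm [-0.8  2.2  1.9] turn deg [-0.1 -0.1  0. ] | 0.2
0 t 16.35 shift mm [ -0.8 -57.8   2.1] turn deg [-0.1 -0.1  0. ] | 0.2
-20 t 16.35 shift mm [ -0.8 -77.8   2.1] turn deg [-0.1 -0.1  0. ] | 0.2
```

```bash
python3 -m creep '[{"tx":-0.0008,"ty":-0.01,"tz":0.002,"wx":0,"wy":0,"wz":0,"gripper":1},{"tx":-0.0008,"ty":-0.025,"tz":0.002,"wx":0,"wy":0,"wz":0,"gripper":1},{"tx":-0.0008,"ty":-0.04,"tz":0.002,"wx":0,"wy":0,"wz":0,"gripper":1},{"tx":-0.0008,"ty":-0.05,"tz":0.002,"wx":0,"wy":0,"wz":0,"gripper":1},{"tx":-0.0008,"ty":-0.058,"tz":0.002,"wx":0,"wy":0,"wz":0,"gripper":1},{"tx":-0.0008,"ty":-0.064,"tz":0.002,"wx":0,"wy":0,"wz":0,"gripper":1},{"tx":-0.0008,"ty":-0.069,"tz":0.002,"wx":0,"wy":0,"wz":0,"gripper":1},{"tx":-0.0008,"ty":-0.073,"tz":0.002,"wx":0,"wy":0,"wz":0,"gripper":1}]' 60
python3 -m creep '[{"tx":0,"ty":0,"tz":0,"wx":0,"wy":0,"wz":0,"gripper":1},{"tx":0,"ty":0,"tz":0,"wx":0,"wy":0,"wz":0,"gripper":1}]' 60
python3 - <<'E'
from h import *
from station import manip,viewer
s=manip.state();Rt=R.from_euler('xyz',s["tool_rot"]).as_matrix();print("F tool",(Rt.T@s["force"]).round(1),"Mom tool",(Rt.T@s["moment"]).round(2));go(*ins(-.02),"-20")
for n in("side","top"): np.savez(f"{n}8.npz",**viewer.capture(n))
t=np.load("top8.npz")["color"][140:240,340:440];u=np.load("side8.npz")["color"][190:290,295:395]
cv2.imwrite("pics/c10.png",cv2.resize(np.hstack([t,u]),None,fx=4,fy=4,interpolation=2)[:,:,::-1])
E
```

```text
clock: 17.35
tool_pos: [0.524, -0.0701, 0.2412]
tool_rot: [1.571, 0.873, 1.454]
force: [-0.3, -0.6, -1.7]
finger_gap: 0.175
clock: 17.6
tool_pos: [0.524, -0.0698, 0.2414]
tool_rot: [1.571, 0.873, 1.454]
force: [-0.2, -0.3, -0.0]
finger_gap: 0.174
F tool [-0.2 -0.3 -0.2] Mom tool [ 0.04  0.02 -0.71]
-20 t 17.6 shift mm [ 0.7 -5.8 -0.5] turn deg [ 0. -0.  0.] | 0.0
```

View pics/c10.png

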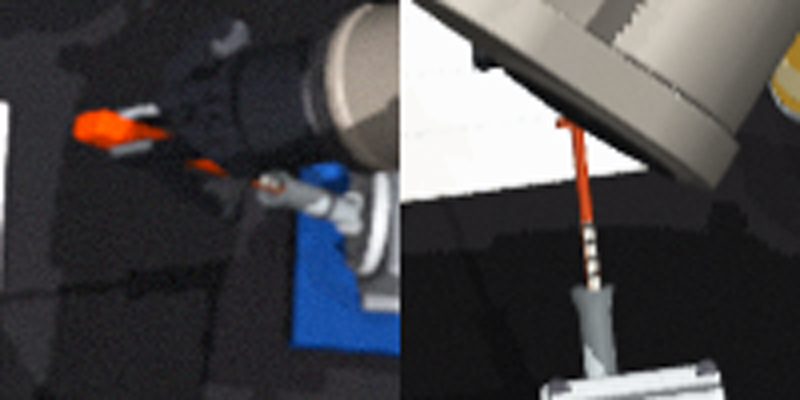

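The rod tip is inside the mouth (side ≈(343,261)), with no contact force. I'll slide on gently and watch the force.

```bash
python3 -m creep '[{"tx":0.0005,"ty":-0.005,"tz":0,"wx":0,"wy":0,"wz":0,"gripper":1},{"tx":0.0005,"ty":-0.011,"tz":0,"wx":0,"wy":0,"wz":0,"gripper":1},{"tx":0.0005,"ty":-0.017,"tz":0,"wx":0,"wy":0,"wz":0,"gripper":1},{"tx":0.0005,"ty":-0.023,"tz":0,"wx":0,"wy":0,"wz":0,"gripper":1},{"tx":0.0005,"ty":-0.028,"tz":0,"wx":0,"wy":0,"wz":0,"gripper":1},{"tx":0.0005,"ty":-0.032,"tz":0,"wx":0,"wy":0,"wz":0,"gripper":1}]' 60
cat > f.py <<'E'
from h import *
from station import manip
s=manip.state();Rt=R.from_euler('xyz',s["tool_rot"]).as_matrix();print("F tool",(Rt.T@s["force"]).round(1),"Mom tool",(Rt.T@s["moment"]).round(2),"q7",s["q"].round(2));go(*ins(-.115),"seat")
E
python3 f.py
```

```text
clock: 18.45
tool_pos: [0.5211, -0.0943, 0.22]
tool_rot: [1.571, 0.873, 1.454]
force: [0.4, -0.7, -0.3]
finger_gap: 0.173
F tool [-0.2 -0.7  0.4] Mom tool [ 0.01 -0.05 -0.73] q7 [ 0.35  0.39  0.11  1.91 -0.74  1.23  0.74]
seat t 18.45 shift mm [  0.2 -68.1  -0.4] turn deg [-0. -0.  0.] | 0.0
```

```bash
python3 -m creep '[{"tx":0,"ty":-0.006,"tz":0,"wx":0,"wy":0,"wz":0,"gripper":1},{"tx":0,"ty":-0.012,"tz":0,"wx":0,"wy":0,"wz":0,"gripper":1},{"tx":0,"ty":-0.018,"tz":0,"wx":0,"wy":0,"wz":0,"gripper":1},{"tx":0,"ty":-0.024,"tz":0,"wx":0,"wy":0,"wz":0,"gripper":1},{"tx":0,"ty":-0.030,"tz":0,"wx":0,"wy":0,"wz":0,"gripper":1},{"tx":0,"ty":-0.036,"tz":0,"wx":0,"wy":0,"wz":0,"gripper":1},{"tx":0,"ty":-0.040,"tz":0,"wx":0,"wy":0,"wz":0,"gripper":1}]' 60; python3 f.py
```

```text
clock: 19.32
tool_pos: [0.5175, -0.1248, 0.1943]
tool_rot: [1.571, 0.873, 1.454]
force: [0.2, -0.5, -0.4]
finger_gap: 0.171
F tool [-0.  -0.6  0.3] Mom tool [-0.05 -0.02 -0.79] q7 [ 0.39  0.44  0.12  1.9  -0.74  1.23  0.8 ]
seat t 19.325 shift mm [  0.2 -28.1  -0.4] turn deg [-0. -0.  0.] | 0.0
```

```bash
python3 -m creep '[{"tx":0,"ty":-0.006,"tz":0,"wx":0,"wy":0,"wz":0,"gripper":1},{"tx":0,"ty":-0.011,"tz":0,"wx":0,"wy":0,"wz":0,"gripper":1},{"tx":0,"ty":-0.015,"tz":0,"wx":0,"wy":0,"wz":0,"gripper":1},{"tx":0,"ty":-0.019,"tz":0,"wx":0,"wy":0,"wz":0,"gripper":1},{"tx":0,"ty":-0.021,"tz":0,"wx":0,"wy":0,"wz":0,"gripper":1},{"tx":0,"ty":-0.022,"tz":0,"wx":0,"wy":0,"wz":0,"gripper":1},{"tx":0,"ty":-0.022,"tz":0,"wx":0,"wy":0,"wz":0,"gripper":1}]' 60; python3 f.py
```

```text
clock: 20.2
tool_pos: [0.5156, -0.1412, 0.1805]
tool_rot: [1.571, 0.873, 1.454]
force: [0.1, 0.3, -1.1]
finger_gap: 0.17
F tool [ 1.1 -0.5  0.1] Mom tool [-0.01 -0.01 -0.79] q7 [ 0.42  0.47  0.13  1.89 -0.73  1.23  0.83]
seat t 20.2 shift mm [ 0.2 -6.6 -0.4] turn deg [-0. -0.  0.] | 0.0
```

```bash
python3 -m creep '[{"tx":0,"ty":-0.001,"tz":0,"wx":0,"wy":0,"wz":0,"gripper":1},{"tx":0,"ty":-0.002,"tz":0,"wx":0,"wy":0,"wz":0,"gripper":1},{"tx":0,"ty":-0.003,"tz":0,"wx":0,"wy":0,"wz":0,"gripper":1},{"tx":0,"ty":-0.003,"tz":0,"wx":0,"wy":0,"wz":0,"gripper":1}]' 60; python3 f.py
```

```text
clock: 20.7
tool_pos: [0.5153, -0.1435, 0.1785]
tool_rot: [1.571, 0.873, 1.454]
force: [0.1, 0.3, -1.2]
finger_gap: 0.172
F tool [ 1.1 -0.5  0.1] Mom tool [-0.02  0.02 -0.74] q7 [ 0.42  0.47  0.13  1.89 -0.73  1.23  0.84]
seat t 20.7 shift mm [ 0.2 -3.4 -0.4] turn deg [-0. -0.  0.] | 0.0
```

```bash
python3 -m creep '[{"tx":0,"ty":-0.001,"tz":0,"wx":0,"wy":0,"wz":0,"gripper":1},{"tx":0,"ty":-0.002,"tz":0,"wx":0,"wy":0,"wz":0,"gripper":1},{"tx":0,"ty":-0.002,"tz":0,"wx":0,"wy":0,"wz":0,"gripper":1}]' 60; python3 f.py
```

```text
clock: 21.08
tool_pos: [0.5153, -0.1438, 0.1781]
tool_rot: [1.571, 0.871, 1.455]
force: [-2.0, 6.5, 9.4]
finger_gap: 0.169
F tool [-3.1 10.8 -2.7] Mom tool [0.05 0.48 1.5 ] q7 [ 0.42  0.47  0.13  1.89 -0.74  1.23  0.84]
seat t 21.075 shift mm [ 0.1 -3.  -0.4] turn deg [ 0.1 -0.  -0.1] | 0.1
```

Contact: about 11 N along the axis, with the TCP 3 mm from nominal depth. I'll look at the mouth to confirm it's the collar that stopped (last view).

```bash
python3 - <<'E'
from h import *
from station import viewer
for n in("side","top"): np.savez(f"{n}9.npz",**viewer.capture(n))
t=np.load("top9.npz")["color"][160:210,375:425];u=np.load("side9.npz")["color"][235:285,320:370]
cv2.imwrite("pics/c11.png",cv2.resize(np.hstack([t,u]),None,fx=8,fy=8,interpolation=2)[:,:,::-1])
E
```

```text
(no output)
```

View pics/c11.png

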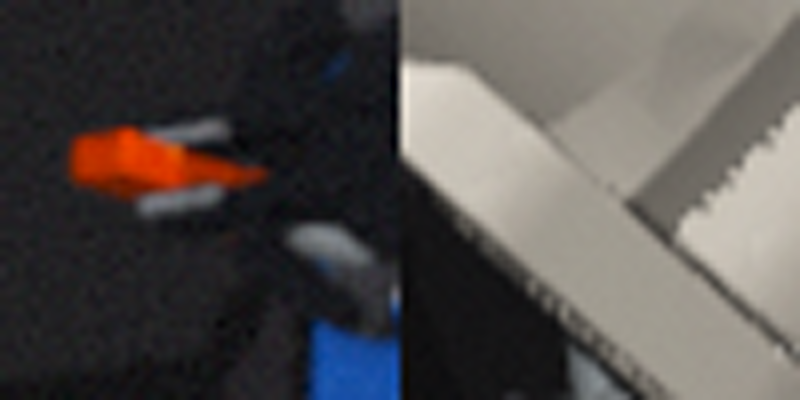

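The arm hides the mouth in both views, so the picture doesn't settle it. I'll press 1.5 mm further: a hard stop should add force with no travel.

```bash
python3 -m creep '[{"tx":0,"ty":-0.001,"tz":0,"wx":0,"wy":0,"wz":0,"gripper":1},{"tx":0,"ty":-0.0015,"tz":0,"wx":0,"wy":0,"wz":0,"gripper":1},{"tx":0,"ty":-0.0015,"tz":0,"wx":0,"wy":0,"wz":0,"gripper":1}]' 60; python3 f.py; python3 - <<'E'
from h import *
from station import manip
T=dict(np.load("top9.npz"));s=manip.state();Rt=R.from_euler('xyz',s["tool_rot"]).as_matrix(); g=s["tool_pos"]+Rt[:,0]*AX
e=Rt[:,1]; print("grip",g,"handle end from TCP",proj(T,[g+.041*e,g+.043*e,g+.038*e]).round(1),"from mouth",proj(T,[M+.088*e]).round(1))
print("collar->M (along e, perp)",((g-.047*e-M)@Rt*1000).round(1))
h=cv2.cvtColor(T["color"],cv2.COLOR_RGB2HSV); k=np.argwhere((h[170:195,375:415,1]>150)&(h[170:195,375:415,2]>110)&(h[170:195,375:415,0]<20))+[170,375]; print("orange cols",k[:,1].min(),k[:,1].max(),"rows at min",k[k[:,1]<386][:,0].mean())
E
```

```text
clock: 21.55
tool_pos: [0.5153, -0.1438, 0.178]
tool_rot: [1.57, 0.869, 1.456]
force: [-2.8, 11.6, 18.6]
finger_gap: 0.171
F tool [-7.  20.6 -4.1] Mom tool [0.14 0.89 3.34] q7 [ 0.42  0.48  0.13  1.89 -0.74  1.23  0.84]
seat t 21.55 shift mm [-0.  -2.9 -0.4] turn deg [ 0.1 -0.1 -0.2] | 0.3
grip [ 0.5156594  -0.14052456  0.17409258] handle end from TCP [[386.  178.4]
 [385.5 178.2]
 [386.7 178.6]] from mouth [[386.7 178.8]]
collar->M (along e, perp) [0.2 3.  0.5]
orange cols 384 406 rows at min 179.5
```

A hard stop: force rose to 20 N with no travel (within my mouth estimate's error), so the collar is on the mouth. Drawing out straight along the tube.

```bash
python3 -m creep '[{"tx":0,"ty":0.003,"tz":0,"wx":0,"wy":0,"wz":0,"gripper":1},{"tx":0,"ty":0.008,"tz":0,"wx":0,"wy":0,"wz":0,"gripper":1},{"tx":0,"ty":0.016,"tz":0,"wx":0,"wy":0,"wz":0,"gripper":1},{"tx":0,"ty":0.026,"tz":0,"wx":0,"wy":0,"wz":0,"gripper":1},{"tx":0,"ty":0.036,"tz":0,"wx":0,"wy":0,"wz":0,"gripper":1},{"tx":0,"ty":0.046,"tz":0,"wx":0,"wy":0,"wz":0,"gripper":1},{"tx":0,"ty":0.056,"tz":0,"wx":0,"wy":0,"wz":0,"gripper":1},{"tx":0,"ty":0.066,"tz":0,"wx":0,"wy":0,"wz":0,"gripper":1}]' 60;python3 f.py
python3 -m creep '[{"tx":0,"ty":0.01,"tz":0,"wx":0,"wy":0,"wz":0,"gripper":1},{"tx":0,"ty":0.02,"tz":0,"wx":0,"wy":0,"wz":0,"gripper":1},{"tx":0,"ty":0.035,"tz":0,"wx":0,"wy":0,"wz":0,"gripper":1},{"tx":0,"ty":0.05,"tz":0,"wx":0,"wy":0,"wz":0,"gripper":1},{"tx":0,"ty":0.07,"tz":0,"wx":0,"wy":0,"wz":0,"gripper":1},{"tx":0,"ty":0.09,"tz":0,"wx":0,"wy":0,"wz":0,"gripper":1},{"tx":0,"ty":0.11,"tz":0,"wx":0,"wy":0,"wz":0,"gripper":1},{"tx":0,"ty":0.13,"tz":0,"wx":0,"wy":0,"wz":0,"gripper":1}]' 60;python3 f.py
python3 - <<'E'
from h import *
# final: level, yaw along the pad's long axis; tip side towards -y; stick mid over pad centre
Q=stickR(-95.2,0); P=np.array([.503,.1925,.0]); grip=P-Q[:,0]*.0605; grip[2]=.145
Rt=toolR(-Q[:,2],Q[:,1]); print(grip); go(grip-Rt[:,0]*AX,Rt,"final")
E
```

```text
clock: 22.55
tool_pos: [0.5209, -0.0954, 0.2192]
tool_rot: [1.571, 0.873, 1.454]
force: [0.5, 0.9, -0.4]
finger_gap: 0.172
F tool [0.9 0.4 0.4] Mom tool [ 0.01 -0.02 -0.72] q7 [ 0.35  0.39  0.11  1.91 -0.74  1.23  0.74]
seat t 22.55 shift mm [  0.2 -66.8  -0.4] turn deg [-0. -0.  0.] | 0.0
clock: 23.55
tool_pos: [0.5326, 0.0043, 0.3034]
tool_rot: [1.57, 0.873, 1.454]
force: [0.0, 0.1, -0.6]
finger_gap: 0.173
F tool [ 0.5 -0.3 -0. ] Mom tool [-0.   -0.01 -0.75] q7 [ 0.22  0.24  0.06  1.91 -0.75  1.24  0.5 ]
seat t 23.55 shift mm [   0.2 -197.8   -0.4] turn deg [ 0. -0.  0.] | 0.0
[0.50848327 0.25275101 0.145     ]
final t 23.55 shift mm [274.2  88.4 -52.9] turn deg [ -1.4   0.5 -40. ] | 40.0
```

```bash
python3 -m creep '[{"tx":0.02,"ty":0.007,"tz":-0.004,"wx":-0.1,"wy":0,"wz":-4,"gripper":1},{"tx":0.055,"ty":0.018,"tz":-0.011,"wx":-0.3,"wy":0.1,"wz":-9,"gripper":1},{"tx":0.095,"ty":0.031,"tz":-0.018,"wx":-0.5,"wy":0.2,"wz":-15,"gripper":1},{"tx":0.135,"ty":0.044,"tz":-0.026,"wx":-0.7,"wy":0.3,"wz":-21,"gripper":1},{"tx":0.175,"ty":0.057,"tz":-0.034,"wx":-0.9,"wy":0.3,"wz":-27,"gripper":1},{"tx":0.215,"ty":0.069,"tz":-0.042,"wx":-1.1,"wy":0.4,"wz":-33,"gripper":1},{"tx":0.25,"ty":0.08,"tz":-0.048,"wx":-1.3,"wy":0.5,"wz":-37,"gripper":1},{"tx":0.274,"ty":0.088,"tz":-0.053,"wx":-1.4,"wy":0.5,"wz":-40,"gripper":1}]' 60
python3 -m creep '[{"tx":0,"ty":0,"tz":0,"wx":0,"wy":0,"wz":0,"gripper":1},{"tx":0,"ty":0,"tz":0,"wx":0,"wy":0,"wz":0,"gripper":1},{"tx":0,"ty":0,"tz":0,"wx":0,"wy":0,"wz":0,"gripper":1},{"tx":0,"ty":0,"tz":0,"wx":0,"wy":0,"wz":0,"gripper":1}]' 60
cat > e.py <<'E'
from h import *
from station import manip,viewer
Q=stickR(-95.2,0); P=np.array([.503,.1925,.0]); grip=P-Q[:,0]*.0605; grip[2]=.145
Rt=toolR(-Q[:,2],Q[:,1]); go(grip-Rt[:,0]*AX,Rt,"final")
s=manip.state(); Rt=R.from_euler('xyz',s["tool_rot"]).as_matrix(); g=s["tool_pos"]+Rt[:,0]*AX; sx=-Rt[:,1]
pts=[g-.041*sx,g,g+.047*sx,g+.162*sx]; print("end,grip,collar,tip",np.round(pts,3).tolist(), "qd",np.abs(s["joint_vel"]).max())
for n in("side","top"):
    c=viewer.capture(n); np.savez(f"{n}10.npz",**c); print(n,proj(c,pts).round(1).tolist())
    p=proj(c,pts); x0,y0=(p.min(0)-12).astype(int); x1,y1=(p.max(0)+12).astype(int)
    m=mask(c,(3,120,90),(20,255,255),(x0,y0,x1,y1)); k,l,st,_=cv2.connectedComponentsWithStats(m,connectivity=8); print([x.tolist() for x in st[1:] if x[4]>2])
    h=c["color"].astype(int)
    for y in range(max(y0,int(p[2,1])-4) if n=="side" else y0,y1): print(''.join('O' if m[y,x] else ('W' if h[y,x].min()>150 else ('.' if h[y,x].max()<90 else '-')) for x in range(x0,x1)))
E
python3 e.py
```

```text
clock: 24.55
tool_pos: [0.5074, 0.254, 0.1487]
tool_rot: [-1.115, 1.569, -1.205]
force: [0.1, -0.9, -0.1]
finger_gap: 0.173
clock: 25.05
tool_pos: [0.5087, 0.2502, 0.1494]
tool_rot: [0.344, 1.57, 0.251]
force: [0.5, -0.0, -0.3]
finger_gap: 0.169
final t 25.05 shift mm [-0.7  2.5 -0.4] turn deg [-0.1  0.  -0. ] | 0.1
end,grip,collar,tip [[0.512, 0.291, 0.144], [0.509, 0.25, 0.144], [0.504, 0.203, 0.144], [0.494, 0.089, 0.144]] qd 0.005283707624879086
side [[301.0, 140.9], [302.7, 149.3], [304.7, 159.3], [310.1, 186.0]]
[[300, 138, 10, 34, 159], [309, 183, 3, 3, 6]]
.............OOOOOO......---WWWWW
.............OOOOOOO-WWWWWWWWWWWW
........---W-OOOOOOOWWWWWWWWWWWWW
---WWWWWWWWW-OOOOOOO-WWWWWWWWWWWW
WWWWWWWWWWWWWOOOOOOOOWWWWWWWWWWWW
WWWWWWWWWWWWWOOOOOOOOWWWWWWWWWWWW
WWWWWWWWWWWWWOOOOOOOWWWWWWWWWWWWW
WWWWWWWWWWWWWWOOOOOWWWWWWWWWWWWWW
WWWWWWWWWWWWWWWWOOOWWWWWWWWWWWWWW
WWWWWWWWWWWWWWWWOOOWWWWWWWWWWWWWW
WWWWWWWWWWWWWWWWWOOWWWWWWWWWWWWWW
WWWWWWWWWWWWWWWWWOOWWWWWWWWWWWWWW
WWWWWWWWWWWWWWWWWOOWWWWWWWWWWWWWW
WWWWWWWWWWWWWWWWWOOOWWWWWWWWWWWWW
WWWWWWWWWWWWWWWWWOOOWWWWWWWWWWWWW
WWWWWWWWWWWWWWWWWWO
[... 2998 characters left out ...]
WWWWWWWWWWWWWWWWWWWWWWWWWWWW
-----------------------------------------------------------------.-WWWWWWWWWWWWWWWWWWWWWWWWWWWW
------------------------------------------------------------------.-WWWWWWWWWWWWWWWWWWWWWWWWWWW
--------------------------------------------------------............-WWWWWWWWWWWWWWWWWWWWWWWWWW
---------------------------------------------------..................WWWWWWWWWWWWWWWWWWWWWWWWWW
------------------------------------------------.......................-WWWWWWWWWWWWWWWWWWWWWWW
---------------------------------------------...............--............-WWWWWWWWWWWWWWWWWWWW
-------------------------------------------................----.............-WWWWWWWWWWWWWWWWWW
```

The tip is seen at side row 186 and top (313,194), matching the level prediction, and the marks show from above. A quick check that the other objects are unmoved, then hand in.

```bash
python3 - <<'E'
from h import *
from station import workorder,manip
a,b=dict(np.load("top0.npz")),dict(np.load("top10.npz"));a2,b2=dict(np.load("side0.npz")),dict(np.load("side10.npz"))
for n,(x0,y0,x1,y1),p,q in(("tins+bottle",(240,95,395,145),a,b),("bottle/tins side",(355,130,435,262),a2,b2),("tape side",(310,118,340,145),a2,b2),("driver side",(210,155,252,195),a2,b2),("tiegun side",(240,108,292,152),a2,b2)):
    d=np.abs(p["color"][y0:y1,x0:x1].astype(int)-q["color"][y0:y1,x0:x1]).max(2); print(n,"frac changed",(d>60).mean().round(3))
s=manip.state(); print(s["clock"],s["force"].round(1),s["finger_gap"],np.abs(s["joint_vel"]).max())
print(workorder.close_job())
E
```

```text
tins+bottle frac changed 0.075
bottle/tins side frac changed 0.02
tape side frac changed 0.093
driver side frac changed 0.0
tiegun side frac changed 0.118
25.15 [-0.4 -0.1 -0.7] 0.17356257067868264 0.004706573646262136
the job is handed in; nothing more can be done
None
```

The dipstick went down the filler tube until it stopped, came straight out again, and was handed in at about 25 s, still held over the white pad. It is level with the marked face up, its underside about 13 cm above the pad.

- **Regrasp:** my first grip ran joints 3 and 7 to their limits on the way to the tube. I laid the stick back on the pad, turned the gripper half round and picked it up again. The arm then reached the tube normally.
- **Insertion and stop:** the rod slid in with about 1 N of force. It then stopped hard: pressing 1.5 mm further raised the push from 11 to 21 N with no travel. The arm hid the tube's mouth in both cameras, so I inferred that the collar was seated and did not see it. The stop came 3 mm short of my estimated depth, about what I expect from the grip and mouth position errors.
- **Final pose:** the tip's pixels match a level stick to within about 1 px in both views, the whole rod is over the pad, the marks show from above, and the arm is still.
- **Other objects:** the screwdriver area is unchanged in the images. The tins, bottle, tape measure and cable-tie gun areas show 2–12 % changed pixels. I put that down to the arm and its shadow, but did not check it further. No unexpected contact forces showed in the readings taken.

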